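# Tick off the picked parts on the tray plungers

## Robot

A 7-joint arm with a two-finger parallel gripper is mounted at the origin on the work surface. World frame = base frame: x ahead of the robot, y to its left, z up, the work surface at z = 0. Lengths are in m, angles in rad, forces in N, time in s.
With the tool pointing down it reaches from about 0.4 to 0.875 m from the base axis. Payload 19.3 kg.
Tool frame: the origin (TCP) lies at the very end of the fingers, on their centre line; the grasp point (between the pads) lies 19 mm behind it; x points along the fingers, y is the direction in which the jaws open and shut, and the axes are right-handed (so a half turn about x gives the same grasp; the last joint's range is limited). The gripper opens to 85 mm and grips with 20 to 120 N. Pads are 22 mm wide; open, the fingers measure 114 mm over their backs; the gripper's body (76 mm by 85 mm) begins 54 mm behind the grasp point. The pads swing forward as they close: fully open they stand 13 mm farther back than shut.
Start: joints at [1.157, 0.521, -0.036, 1.599, 0.021, 1.021, -0.113], TCP at [0.211, -0.588, 0.231] pointing down, gripper open.
Joint ranges: [-2.91, 2.91], [-0.3, 2.13], [-1.5, 1.42], [0.17, 2.43], [-1.26, 4.41], [0.16, 1.93], [-2.52, 2.52]. Speed limits (rad/s): [1.89, 1.89, 2.39, 2.39, 3.01, 3.01, 3.01].

## Interface

Orientations are given as [roll, pitch, yaw] about the fixed x, y, z axes, in that order (R = Rz(yaw) Ry(pitch) Rx(roll)).
In Python, from workcell import bot, grab_frame, job_done gives the robot as it stands.
- The arm moves only by the shell command python3 -m pendant 'ROWS' [OPENING] [FORCE]. ROWS is JSON, a list of rows, each a list of 4 numbers: the shift along the tool's x, y, z in mm, then the turn about the tool's x in degrees. A call has 1 to 12 rows; each row shifts and turns the commanded pose from where the row before left it, along the tool's axes as they then stand; what a row does not reach is not made up. A row lasts 1/8 s, in which the tool goes at most 62.5 mm and 10.7 degrees, less where a joint would pass 70% of its speed; a pose out of reach is approached as far as the arm can. A call is refused whole if a number of a shift passes 62.5 or a number of a turn 10.7, either way. A call with a gripper value outside its range is refused whole. OPENING is the opening, from -1 (shut) to 1 (fully open), set as the call begins (- or left out, the last holds). The fingers move at their own pace and stop on an object; FORCE is the grip in N (left out, the last holds). Time passes only in rows, so rows that do not move let the fingers close. It gives the time, the measured TCP pose, the force and the opening at its end, in the units of the state.
- bot.observe(): the state, without advancing time (a new reading comes with each control period).
- grab_frame(name): name is "side" or "top" or "wrist"; returns a dict with "img" (400x640x3 uint8, red, green, blue), "fovy" (degrees; the focal length in pixels is half the picture's height over the tangent of half this angle, whatever the lens; pixels are square), "cx", "cy" (the principal point, pixels), "R" (3x3) and "t" (3): a world point X has camera coordinates R X + t. Camera axes: x right, y down, z forward; pixel columns grow to the right and rows downward; lengths in m; the calibration is good to about 2 mm. A picture is of the moment at which its call begins. There is no depth.
- job_done(): hands the job in, once; it reports no verdict.
The state is a dict: "clock": time; "qpos": joint angles; "qd": joint speeds; "joint_efforts": joint torques, N m; "position": TCP position; "tool_rot": TCP orientation; "force": force on the tool from outside, world axes, zero at the start; "moment": the same for the moment, N m; "grip_width": finger opening in m.
Only numpy, scipy, OpenCV 4.12 (cv2) and the standard library are available. Lean on these libraries where they do the work, as an engineer would, in place of code of your own. Each camera call takes 0.05 s, during which the arm holds its last target.

## Task

Tick off a door-hardware kit at the four parts trays: lightly push down, well past half way, the orange plunger of the tray holding the bent steel tube, then that of the wooden bar pull, then that of the small cardboard carton. The plungers stay where you leave them, so keep to that order and do not drive them hard against their stops. Leave the doorstop's plunger up and the parts lying undisturbed in their trays.

Things in the scene. Friction and masses are not known exactly. Their poses are not given: they have to be found in the camera images.
- tray_tube: fixed pale wooden parts tray that holds the bent steel tube; 200 mm long (x) by 110 mm wide (y); origin under its middle. Open compartment with walls 30 mm high from x = -35 to +100 mm; at the near end a 12 mm ledge with a black round plunger housing (50 mm across, top 36 mm above the bench) centred at x = -70 mm, y = 0. All four trays look alike but for the part in them; each has its own plunger
- key_tube_top (a point): centre of the flat top of the orange round plunger cap (34 mm across, 8 mm thick) on the tray of the bent steel tube; 58 mm above the bench with the plunger fully up, 46 mm fully down. Push it straight down. The cap sits on its plunger on a spring of 2.5 N per mm that gives up to 6 mm: about 1 mm while the plunger slides, and more once the plunger is at its stop
- key_tube (a joint): how far the plunger of the bent steel tube's tray is down, without the cap's spring, m: 0 fully up, 0.012 at its bottom stop; half way is 0.006. Starts at 0 to 0.002. Slides against about 2 N of friction and stays where it is left
- part_tube_mid (a point): L-shaped piece of stainless steel tube lying flat, legs about 90 and 75 mm, 24 mm thick; point is between its legs, 12 mm above its underside. Loose in its tray, not to be disturbed
- tray_pull: fixed pale wooden parts tray that holds the wooden bar pull; 200 mm long (x) by 110 mm wide (y); origin under its middle. Open compartment with walls 30 mm high from x = -35 to +100 mm; at the near end a 12 mm ledge with a black round plunger housing (50 mm across, top 36 mm above the bench) centred at x = -70 mm, y = 0. All four trays look alike but for the part in them; each has its own plunger
- key_pull_top (a point): centre of the flat top of the orange round plunger cap (34 mm across, 8 mm thick) on the tray of the wooden bar pull; 58 mm above the bench with the plunger fully up, 46 mm fully down. Push it straight down. The cap sits on its plunger on a spring of 2.5 N per mm that gives up to 6 mm: about 1 mm while the plunger slides, and more once the plunger is at its stop
- key_pull (a joint): how far the plunger of the wooden bar pull's tray is down, without the cap's spring, m: 0 fully up, 0.012 at its bottom stop; half way is 0.006. Starts at 0 to 0.002. Slides against about 2 N of friction and stays where it is left
- part_pull_mid (a point): door pull standing on its two steel feet: brown wooden round bar 106 mm long, 24 mm thick, its top 42 mm up; point is at its centre 21 mm up. Loose in its tray, not to be disturbed
- tray_carton: fixed pale wooden parts tray that holds the small cardboard carton; 200 mm long (x) by 110 mm wide (y); origin under its middle. Open compartment with walls 30 mm high from x = -35 to +100 mm; at the near end a 12 mm ledge with a black round plunger housing (50 mm across, top 36 mm above the bench) centred at x = -70 mm, y = 0. All four trays look alike but for the part in them; each has its own plunger
- key_carton_top (a point): centre of the flat top of the orange round plunger cap (34 mm across, 8 mm thick) on the tray of the small cardboard carton; 58 mm above the bench with the plunger fully up, 46 mm fully down. Push it straight down. The cap sits on its plunger on a spring of 2.5 N per mm that gives up to 6 mm: about 1 mm while the plunger slides, and more once the plunger is at its stop
- key_carton (a joint): how far the plunger of the small cardboard carton's tray is down, without the cap's spring, m: 0 fully up, 0.012 at its bottom stop; half way is 0.006. Starts at 0 to 0.002. Slides against about 2 N of friction and stays where it is left
- part_carton_mid (a point): brown cardboard box 85 x 60 x 40 mm with a pale paper band; point is its centre. Loose in its tray, not to be disturbed
- tray_stop: fixed pale wooden parts tray that holds the black rubber doorstop; 200 mm long (x) by 110 mm wide (y); origin under its middle. Open compartment with walls 30 mm high from x = -35 to +100 mm; at the near end a 12 mm ledge with a black round plunger housing (50 mm across, top 36 mm above the bench) centred at x = -70 mm, y = 0. All four trays look alike but for the part in them; each has its own plunger
- key_stop_top (a point): centre of the flat top of the orange round plunger cap (34 mm across, 8 mm thick) on the tray of the black rubber doorstop; 58 mm above the bench with the plunger fully up, 46 mm fully down. Push it straight down. The cap sits on its plunger on a spring of 2.5 N per mm that gives up to 6 mm: about 1 mm while the plunger slides, and more once the plunger is at its stop
- key_stop (a joint): how far the plunger of the black rubber doorstop's tray is down, without the cap's spring, m: 0 fully up, 0.012 at its bottom stop; half way is 0.006. Starts at 0 to 0.002. Slides against about 2 N of friction and stays where it is left
- part_stop_mid (a point): black round rubber doorstop, 60 mm across, 32 mm high; point is its centre. Loose in its tray, not to be disturbed
Not all that is in view belongs to the job. Leave any purple or yellow look-alike of the tray_tube alone. Leave any red look-alike of the tray_pull alone.

How it is judged:
On the way, in this order (a step that is already met when the one before it is completed fails the run):
1. the bent tube's plunger is down by more than half while the others are still up (value of joint key_tube above 0.006 m and value of joint each of key_pull, key_carton below 0.0045 m), for 0.1 s.
2. then the wooden pull's plunger, while the carton's is still up (value of joint key_pull above 0.006 m and value of joint key_carton below 0.0045 m), for 0.1 s.
3. then the carton's plunger (value of joint key_carton above 0.006 m), for 0.1 s.
At the end, for the whole second after the job is handed in: the plungers of the tube, the wooden pull and the carton are each more than 6 mm down, the doorstop's less than 4.5 mm down, and every part lies within 15 mm of where it started (value of joint each of key_tube, key_pull, key_carton above 0.006 m and value of joint key_stop below 0.0045 m and distance of each of part_tube_mid, part_pull_mid, part_carton_mid, part_stop_mid from where it was at the start of the episode below 0.015 m); the robot touches nothing.
It fails at once if a part is lifted, or shoved more than 15 mm (distance of any of part_tube_mid, part_pull_mid, part_carton_mid, part_stop_mid from where it was at the start of the episode above 0.015 m).
It fails at once if a plunger or tray is pushed with more than 20 N (contact force between any of the fingers, the arm and tray_tube above 20 N or contact force between any of the fingers, the arm and tray_pull above 20 N or contact force between any of the fingers, the arm and tray_carton above 20 N or contact force between any of the fingers, the arm and tray_stop above 20 N).
It fails at once if the doorstop's plunger is pushed down (value of joint key_stop above 0.0045 m).
It also fails if it takes over 51 s, if anything falls off the work surface, if the arm or the gripper's body presses on something with over 40 N, if the wrist force passes 120 N, or if a joint passes its speed limit or range.

## Working session

There is one attempt and no reset: what is moved stays moved. The work goes in short steps, Python scripts to look and compute and a shell command to move; the robot and the scene stay as the last step left them, time stands still between calls to the robot, and variables do not carry over. Pictures are saved under pics/ and viewed, and the job is handed in when it is done.

```bash
mkdir -p pics; python3 - <<'E'
from workcell import bot, grab_frame
import cv2,numpy as np,pickle
o=bot.observe();print({k:np.round(v,4).tolist() for k,v in o.items()})
d={}
for n in("top","side","wrist"):
    f=grab_frame(n);d[n]=f;cv2.imwrite(f"pics/{n}0.png",f["img"][:,:,::-1]);print(n,f["fovy"],f["cx"],f["cy"],(-f["R"].T@f["t"]).round(3))
pickle.dump(d,open("f0.pkl","wb"))
E
```

```text
{'clock': 0.0, 'qpos': [1.1568, 0.522, -0.0363, 1.6, 0.0212, 1.0211, -0.1128], 'qd': [-0.0009, -0.0016, 0.0003, -0.0004, 0.0016, -0.0005, -0.001], 'joint_efforts': [-0.0016, -92.7111, 1.9793, -36.994, 0.0179, 0.0082, 0.0], 'position': [0.2105, -0.5881, 0.2307], 'tool_rot': [-1.4957, 1.5696, 1.9897], 'force': [-0.9243, 0.6755, 0.7197], 'moment': [0.0004, 0.0318, 0.036], 'grip_width': 0.0853}
top 46.64797176030277 323.5895328568648 192.24118493317343 [0.413 0.005 1.328]
side 42.18240200637628 316.611057018533 196.11220051499754 [0.173 1.131 0.986]
wrist 70.10584807873266 317.18036020318783 197.46048688667443 [ 0.284 -0.563  0.374]
```

View pics/top0.png

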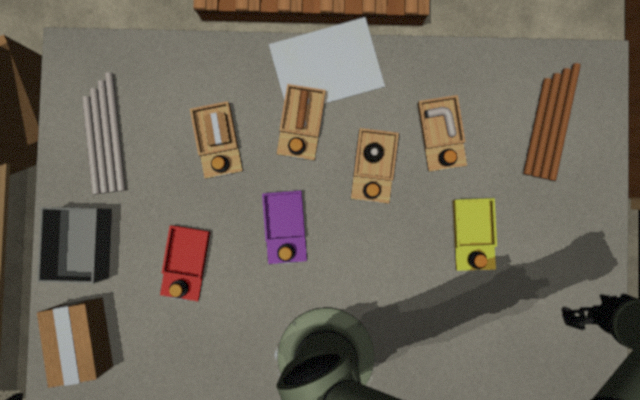

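View pics/side0.png

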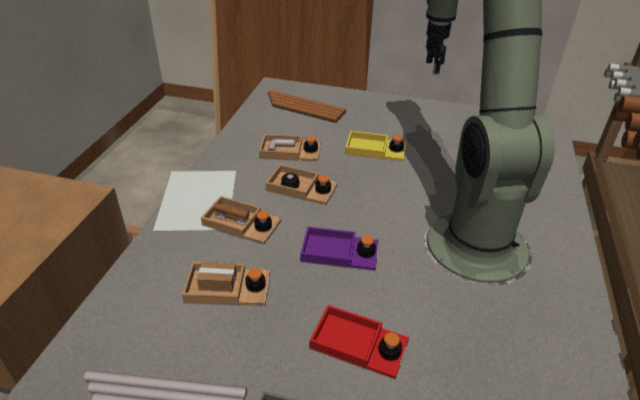

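View pics/wrist0.png

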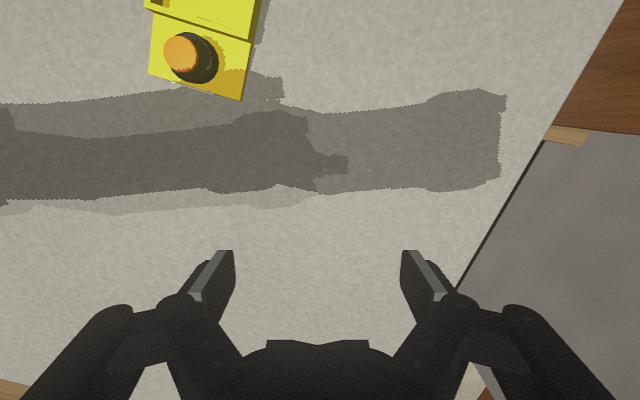

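The top view shows the bent tube's cap at about (449,157), the pull's at (296,146), the carton's at (220,163) and the doorstop's at (372,189). The red, purple and yellow trays are decoys. In the side view the caps are near (311,143) for the tube, (263,215) for the pull and (256,274) for the carton. Next I'll measure the caps from both views.

```bash
cat >h.py <<'E'
import numpy as np,cv2
def ray(f,u,v):
    h=f["img"].shape[0];F=h/2/np.tan(np.radians(f["fovy"])/2)
    d=f["R"].T@np.array([(u-f["cx"])/F,(v-f["cy"])/F,1]);c=-f["R"].T@f["t"]
    return c,d/np.linalg.norm(d)
def plane(f,u,v,z):
    c,d=ray(f,u,v);return c+d*(z-c[2])/d[2]
def tri(rs):
    A=sum(np.eye(3)-np.outer(d,d) for c,d in rs);b=sum((np.eye(3)-np.outer(d,d))@c for c,d in rs)
    X=np.linalg.solve(A,b);return X,[np.linalg.norm(np.cross(X-c,d)) for c,d in rs]
def blobs(f,lo=20,s=170,v=90,near=None,r=16,hmax=16):
    H=cv2.cvtColor(f["img"],cv2.COLOR_RGB2HSV)
    m=((H[...,0]>=4)&(H[...,0]<=hmax)&(H[...,1]>=s)&(H[...,2]>=v)).astype(np.uint8)
    n,l,st,ce=cv2.connectedComponentsWithStats(m)
    return [(ce[i].round(2).tolist(),st[i].tolist()) for i in range(1,n) if st[i,4]>=lo]
E
python3 - <<'E'
from h import *;import pickle
d=pickle.load(open("f0.pkl","rb"))
for n in("top","side"):
    print(n)
    for b in blobs(d[n]):print(b)
for n,ps in (("top",[(449,157),(296,146),(220,163)]),("side",[(311,141),(263,214),(256,272)])):
    for u,v in ps: print(n,cv2.cvtColor(d[n]["img"],cv2.COLOR_RGB2HSV)[v-1:v+2,u].tolist())
    crops=[cv2.resize(d[n]["img"][v-25:v+25,u-25:u+25],(260,260),interpolation=0) for u,v in ps]
    cv2.imwrite(f"pics/crop_{n}.png",np.hstack(crops)[:,:,::-1])
E
```

```text
top
([298.0, 142.57], [291, 139, 12, 11, 42])
([449.6, 156.07], [444, 150, 12, 13, 124])
([374.59, 188.1], [370, 184, 9, 11, 51])
([480.15, 260.75], [474, 255, 13, 13, 122])
side
([310.41, 139.05], [307, 137, 8, 5, 39])
([397.1, 138.18], [393, 136, 9, 6, 40])
([322.81, 178.8], [318, 176, 10, 7, 59])
([262.0, 215.05], [257, 211, 12, 9, 81])
([366.98, 240.06], [361, 236, 12, 9, 89])
([254.35, 273.66], [248, 269, 14, 10, 113])
([391.5, 338.83], [384, 332, 16, 15, 187])
top [[16, 181, 166], [16, 178, 168], [15, 173, 171]]
top [[17, 171, 167], [18, 172, 168], [18, 168, 168]]
top [[17, 167, 169], [17, 164, 171], [18, 165, 172]]
side [[12, 190, 172], [10, 179, 148], [8, 141, 116]]
side [[12, 189, 188], [12, 189, 188], [12, 188, 187]]
side [[12, 186, 188], [12, 191, 184], [12, 191, 186]]
```

View pics/crop_top.png

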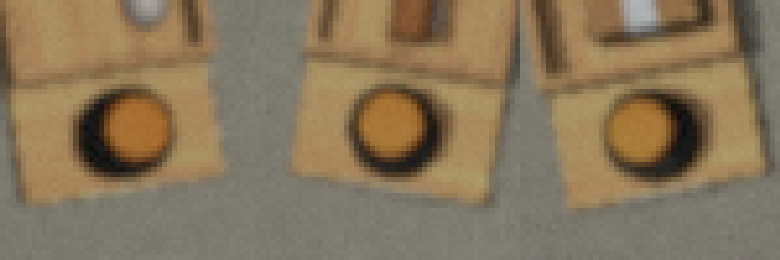

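View pics/crop_side.png

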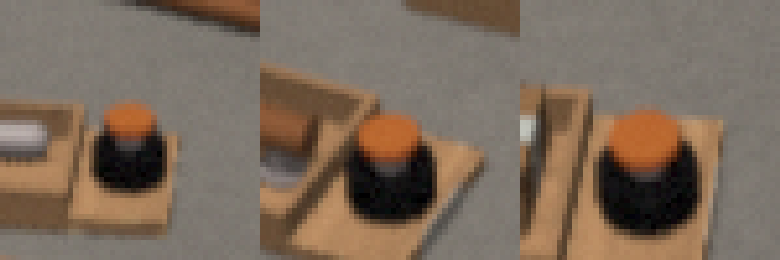

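The crops show each cap clearly against its black housing. A slightly wider colour mask should pick up all of them.

```bash
python3 - <<'E'
from h import *;import pickle
d=pickle.load(open("f0.pkl","rb"))
names=dict(tube=[(449,157),(311,141)],pull=[(296,146),(263,214)],carton=[(220,163),(255,272)],stop=[(372,189),(323,180)])
for k,(a,b) in names.items():
    r=[]
    for n,p in (("top",a),("side",b)):
        H=cv2.cvtColor(d[n]["img"],cv2.COLOR_RGB2HSV)
        m=((H[...,0]<=22)&(H[...,1]>=135)&(H[...,2]>=100)).astype(np.uint8)
        M=np.zeros_like(m);cv2.circle(M,p,9,1,-1);m=m&M
        nn,l,st,ce=cv2.connectedComponentsWithStats(m);i=l[p[1],p[0]];c=ce[i];r.append(ray(d[n],*c))
        print(k,n,c.round(1),st[i].tolist(),plane(d[n],*c,.056).round(4))
    X,e=tri(r);print(k,X.round(4),np.round(e,4))
E
```

```text
tube top [450.4 155.9] [444, 150, 13, 13, 131] [ 0.5677 -0.3305  0.056 ]
tube side [310.5 138.8] [306, 136, 10, 7, 52] [ 0.566  -0.3236  0.056 ]
tube [ 0.5683 -0.3319  0.0507] [0. 0.]
pull top [295.5 144.1] [290, 138, 12, 13, 128] [0.5893 0.0959 0.056 ]
pull side [261.9 214.8] [256, 210, 13, 10, 92] [0.5895 0.0998 0.056 ]
pull [0.5903 0.0963 0.0529] [0.0006 0.0006]
carton top [217.4 162.6] [212, 157, 12, 12, 122] [0.5328 0.3095 0.056 ]
carton side [254.4 273.5] [248, 268, 14, 12, 129] [0.5322 0.3145 0.056 ]
carton [0.5335 0.3106 0.0517] [0.0003 0.0003]
stop top [372.4 189.5] [367, 184, 12, 12, 122] [ 0.4698 -0.1188  0.056 ]
stop side [323.  178.6] [318, 175, 11, 8, 67] [ 0.4687 -0.1135  0.056 ]
stop [ 0.47   -0.1192  0.0518] [0.0001 0.0001]
```

The caps triangulate consistently: tube (0.568,-0.331), pull (0.590,0.096), carton (0.533,0.310). I'll work out the move to above the tube's cap in tool axes, and close the gripper on the way.

```bash
cat >>h.py <<'E'
from scipy.spatial.transform import Rotation as Ro
T=dict(tube=(.568,-.3315),pull=(.590,.096),carton=(.533,.310))
def go(name,z):
    from workcell import bot
    o=bot.observe();R=Ro.from_euler("xyz",o["tool_rot"]).as_matrix()
    p=np.array(o["position"]);w=np.array([*T[name],z])-p
    print("clock",round(o["clock"],2),"p",p.round(4),"F",np.round(o["force"],2),"gw",round(o["grip_width"],4),"tool mm",(R.T@w*1e3).round(1));return R
E
python3 -c "
from h import *
print(go('tube',.12).round(3))"
```

```text
clock 0.15 p [ 0.2105 -0.5882  0.2309] F [ 0.49  0.66 -0.27] gw 0.0854 tool mm [ 110.9 -121.1 -423.1]
[[-0.     0.337 -0.941]
 [ 0.001 -0.941 -0.337]
 [-1.    -0.001  0.   ]]
```

Keeping the height for now: y -121, z -423.

```bash
python3 -m pendant '[[0,-12,-42,0],[0,-12,-42,0],[0,-12,-42,0],[0,-12,-42,0],[0,-12,-42,0],[0,-12,-42,0],[0,-12,-42,0],[0,-12,-42,0],[0,-12,-42,0],[0,-12,-42,0],[0,0,0,0],[0,0,0,0]]' -1 20
python3 -c "
from h import *
go('tube',.08)"
```

```text
clock: 1.65
position: [0.5651, -0.3342, 0.2309]
tool_rot: [-0.234, 1.57, -3.032]
force: [-0.3, -1.0, 0.5]
grip_width: 0.0001
clock 1.65 p [ 0.5651 -0.3342  0.2309] F [-0.34 -0.96  0.48] gw 0.0001 tool mm [150.9  -1.6  -3.8]
```

```bash
python3 -m pendant '[[40,0,-4,0],[40,-1.5,0,0],[40,0,0,0],[31,0,0,0],[0,0,0,0],[0,0,0,0]]'
python3 - <<'E'
from h import *
from workcell import grab_frame
go('tube',.048)
for n in("wrist","side","top"):
    f=grab_frame(n);im=f["img"]
    if n!="wrist":
        c=(311,135) if n=="side" else (450,150)
        im=cv2.resize(im[c[1]-40:c[1]+40,c[0]-60:c[0]+60],(600,400),interpolation=2)
    cv2.imwrite(f"pics/{n}1.png",im[:,:,::-1])
E
```

```text
clock: 2.4
position: [0.569, -0.332, 0.0817]
tool_rot: [2.163, 1.569, -0.636]
force: [0.0, -0.4, 0.8]
grip_width: -0.0005
clock 2.4 p [ 0.569  -0.332   0.0817] F [ 0.04 -0.4   0.76] gw -0.0005 tool mm [33.7 -0.9  0.8]
```

View pics/wrist1.png

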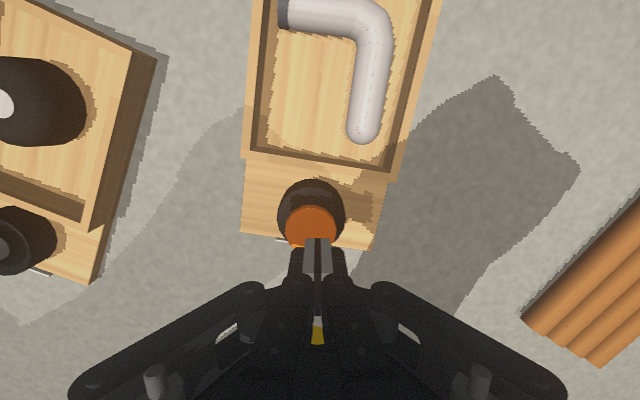

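View pics/side1.png

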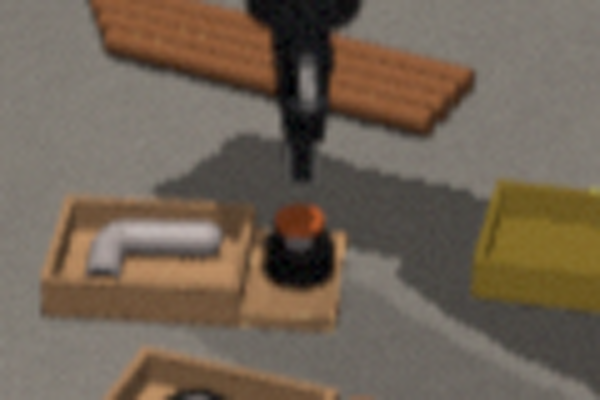

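The shut fingers are directly above the tube's cap: in the wrist picture the tip at (316,240) sits over the cap at (311,230). Descending slowly now.

```bash
python3 -m pendant '[[10,0,0,0],[10,0,0,0],[3,0,0,0],[2,0,0,0],[2,0,0,0],[0,0,0,0]]'
python3 -m pendant '[[1,0,0,0],[1,0,0,0],[0,0,0,0]]'
```

```text
clock: 3.3
position: [0.5689, -0.3311, 0.0533]
tool_rot: [2.949, 1.571, 0.151]
force: [-1.7, 0.8, 0.7]
grip_width: 0.0003
clock: 3.68
position: [0.569, -0.3312, 0.0513]
tool_rot: [2.447, 1.571, -0.351]
force: [-0.1, 0.0, 0.5]
grip_width: 0.0001
```

```bash
python3 - <<'E'
from h import *
from workcell import grab_frame
f=grab_frame("side");im=f["img"];c=(311,135)
a=cv2.resize(im[c[1]-25:c[1]+25,c[0]-35:c[0]+35],(560,400),interpolation=0)
cv2.imwrite("pics/side2.png",a[:,:,::-1])
f=grab_frame("wrist");cv2.imwrite("pics/wrist2.png",cv2.resize(f["img"][140:300,200:440],(720,480))[:,:,::-1])
go('tube',.048)
E
```

```text
clock 3.77 p [ 0.569  -0.3312  0.0513] F [-0.05 -0.06  1.11] gw -0.0002 tool mm [3.3 0.  1. ]
```

View pics/side2.png

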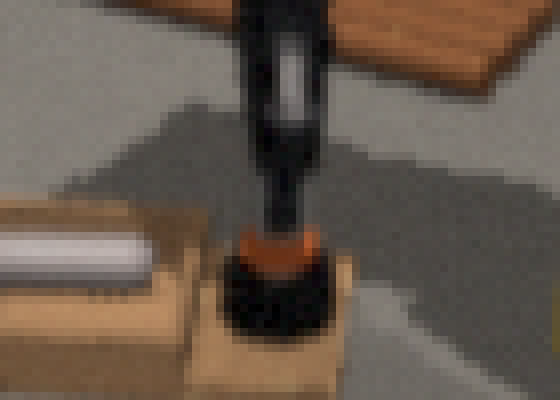

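View pics/wrist2.png

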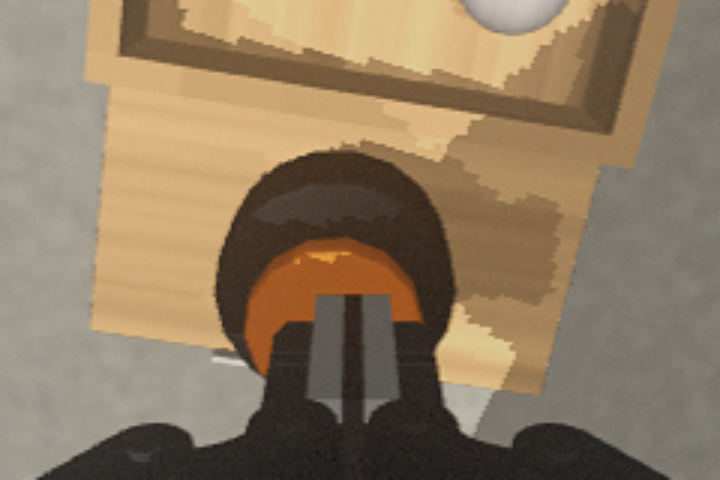

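The cap seems to have gone down: the fingertip is on it and there is less black housing gap in the side view. I'll go on to about 10 mm in small steps.

```bash
python3 -m pendant '[[1,0,0,0],[1,0,0,0],[0,0,0,0]]'; python3 -m pendant '[[1,0,0,0],[0,0,0,0],[0,0,0,0]]'
python3 - <<'E'
from h import *
from workcell import grab_frame
f=grab_frame("side");im=f["img"];c=(311,135)
a=cv2.resize(im[c[1]-25:c[1]+25,c[0]-35:c[0]+35],(560,400),interpolation=0)
cv2.imwrite("pics/side3.png",a[:,:,::-1])
go('tube',.048)
E
```

```text
clock: 4.15
position: [0.569, -0.3312, 0.0492]
tool_rot: [2.453, 1.571, -0.345]
force: [0.1, 0.7, 1.4]
grip_width: -0.0002
clock: 4.53
position: [0.5689, -0.3311, 0.0483]
tool_rot: [2.722, 1.571, -0.076]
force: [0.2, -0.3, 1.1]
grip_width: 0.0003
clock 4.58 p [ 0.569  -0.3311  0.0483] F [ 0.96 -0.93  0.95] gw 0.0005 tool mm [0.3 0.  1. ]
```

View pics/side3.png

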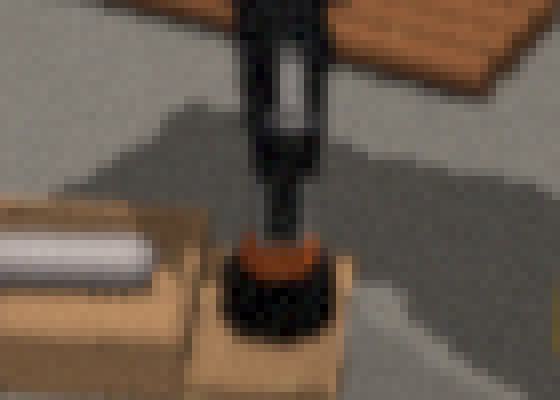

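```bash
python3 -m pendant '[[0.8,0,0,0],[0.7,0,0,0],[0,0,0,0],[0,0,0,0]]'
python3 -c "
from h import *
go('tube',.13)"
```

```text
clock: 5.08
position: [0.5689, -0.3312, 0.0468]
tool_rot: [-2.114, 1.571, 1.371]
force: [0.9, -0.6, 1.0]
grip_width: 0.0001
clock 5.08 p [ 0.5689 -0.3312  0.0468] F [ 0.86 -0.57  0.95] gw 0.0001 tool mm [-83.2   0.    0.9]
```

Now I'll lift and measure the cap height before going on.

```bash
python3 -m pendant '[[-10,0,0,0],[-40,0,0,0],[-50,0,0,0],[-50,0,0,0],[0,0,0,0]]'
python3 - <<'E'
from h import *
from workcell import grab_frame
import pickle
go('pull',.13)
f=grab_frame("side");o=pickle.load(open("f0.pkl","rb"))["side"];c=(311,140)
print(go('pull',.19).round(3))
cr=lambda im:cv2.resize(im[c[1]-25:c[1]+25,c[0]-25:c[0]+25],(400,400),interpolation=0)
cv2.imwrite("pics/side4.png",np.hstack([cr(o["img"]),cr(f["img"])])[:,:,::-1])
for g in(o,f):print([b for b in blobs(g,lo=10,s=120,v=80) if 295<b[0][0]<335 and 120<b[0][1]<160])
E
```

```text
clock: 5.7
position: [0.5703, -0.332, 0.2015]
tool_rot: [2.319, 1.564, -0.479]
force: [0.3, 1.0, -0.9]
grip_width: -0.0001
clock 5.7 p [ 0.5703 -0.332   0.2015] F [ 0.27  0.96 -0.9 ] gw -0.0001 tool mm [  70.3 -396.7 -162.4]
clock 5.75 p [ 0.5693 -0.3315  0.199 ] F [-0.16  0.22 -0.66] gw -0.0002 tool mm [   8.4 -395.6 -163.4]
[[ 0.003  0.337 -0.942]
 [-0.001 -0.942 -0.337]
 [-1.     0.002 -0.002]]
[([296.33, 138.87], [292, 137, 9, 6, 15]), ([310.38, 138.91], [306, 136, 10, 7, 58]), ([297.27, 145.73], [294, 144, 7, 5, 11]), ([309.86, 154.91], [303, 151, 14, 9, 35])]
[([297.29, 138.21], [294, 137, 8, 4, 14]), ([310.26, 141.0], [305, 138, 11, 7, 61]), ([302.83, 156.67], [300, 153, 8, 7, 12]), ([315.42, 156.83], [314, 155, 4, 5, 12])]
```

View pics/side4.png

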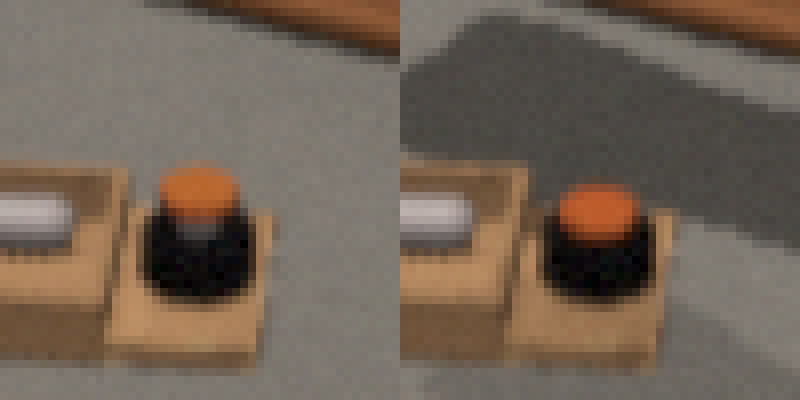

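In the side view the tube's cap has dropped 2.1 px, about 8.5 mm, and the grey stem is hidden, so that plunger is down. Next is the pull.

```bash
python3 -m pendant '[[0,-36,-15,0],[0,-36,-15,0],[0,-36,-15,0],[0,-36,-15,0],[0,-36,-15,0],[0,-36,-15,0],[0,-36,-15,0],[0,-36,-15,0],[0,-36,-15,0],[0,-36,-15,0],[0,-36,-13,0],[0,0,0,0]]'
python3 -m pendant '[[0,0,0,0],[0,0,0,0]]'
python3 -c "
from h import *
go('pull',.08)"
```

```text
clock: 7.25
position: [0.5879, 0.0999, 0.1958]
tool_rot: [-0.78, 1.569, 2.71]
force: [0.2, -0.3, -1.3]
grip_width: -0.0002
clock: 7.5
position: [0.5888, 0.0954, 0.1965]
tool_rot: [0.413, 1.57, -2.386]
force: [-0.8, 0.2, -0.6]
grip_width: -0.0001
clock 7.5 p [0.5888 0.0954 0.1965] F [-0.76  0.22 -0.57] gw -0.0001 tool mm [116.5  -0.2  -1.4]
```

```bash
python3 -m pendant '[[40,0,-1,0],[40,0,0,0],[36,0,0,0],[0,0,0,0],[0,0,0,0]]'
python3 - <<'E'
from h import *
from workcell import grab_frame
go('pull',.0468)
im=grab_frame("wrist")["img"];cv2.imwrite("pics/wrist5.png",im[:,:,::-1])
E
```

```text
clock: 8.12
position: [0.5905, 0.0966, 0.0821]
tool_rot: [2.941, 1.57, 0.143]
force: [-0.4, 0.5, -0.0]
grip_width: -0.0
clock 8.12 p [0.5905 0.0966 0.0821] F [-0.35  0.53 -0.03] gw -0.0 tool mm [35.3  0.4  0.7]
```

View pics/wrist5.png

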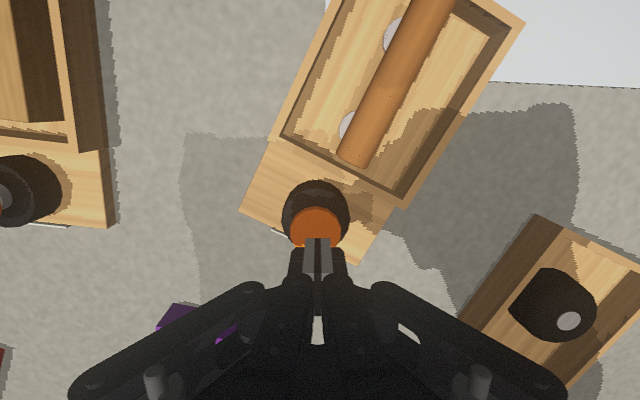

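The fingertip at (316,240) is centred over the pull's cap at (316,230). Pressing down.

```bash
python3 -m pendant '[[10,0,0,0],[10,0,0,0],[3,0,0,0],[2,0,0,0],[2,0,0,0],[2,0,0,0],[1,0,0,0],[0,0,0,0],[0,0,0,0]]'
python3 -m pendant '[[1,0,0,0],[1,0,0,0],[0,0,0,0],[0,0,0,0]]'
python3 -c "
from h import *
go('pull',.0468)"
```

```text
clock: 9.3
position: [0.5899, 0.097, 0.0508]
tool_rot: [-3.032, 1.571, 0.454]
force: [-0.7, 0.3, 2.0]
grip_width: -0.0001
clock: 9.8
position: [0.5899, 0.097, 0.0488]
tool_rot: [-3.002, 1.571, 0.483]
force: [0.2, 0.3, 1.2]
grip_width: 0.0
clock 9.8 p [0.5899 0.097  0.0488] F [0.21 0.34 1.18] gw 0.0 tool mm [2.  1.  0.2]
```

```bash
python3 -m pendant '[[1,0,0,0],[1,0,0,0],[0,0,0,0],[0,0,0,0]]'
python3 -m pendant '[[-10,0,0,0],[-40,0,0,0],[-50,0,0,0],[-50,0,0,0],[0,0,0,0]]'
python3 - <<'E'
from h import *
from workcell import grab_frame
import pickle
f=grab_frame("side");o=pickle.load(open("f0.pkl","rb"))["side"];c=(263,214)
go('carton',.19)
cr=lambda im:cv2.resize(im[c[1]-25:c[1]+25,c[0]-25:c[0]+25],(400,400),interpolation=0)
cv2.imwrite("pics/side6.png",np.hstack([cr(o["img"]),cr(f["img"])])[:,:,::-1])
for g in(o,f):print([b for b in blobs(g,lo=30,s=140,v=80) if 245<b[0][0]<280 and 200<b[0][1]<230])
E
```

```text
clock: 10.3
position: [0.5899, 0.097, 0.0468]
tool_rot: [-3.07, 1.571, 0.415]
force: [-0.1, 1.2, 0.7]
grip_width: -0.0002
clock: 10.92
position: [0.5915, 0.0972, 0.2013]
tool_rot: [3.01, 1.564, 0.212]
force: [1.0, 0.5, -0.4]
grip_width: 0.0001
clock 10.97 p [0.5905 0.0971 0.199 ] F [ 0.11 -0.07 -0.95] gw -0.0003 tool mm [   9.  -219.9  -17.6]
[([261.85, 214.92], [256, 210, 13, 10, 95])]
[([262.16, 217.53], [256, 213, 13, 10, 100])]
```

View pics/side6.png

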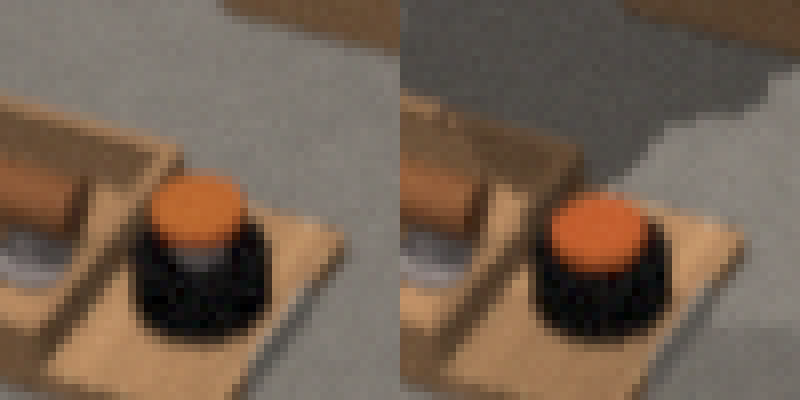

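The pull's cap has dropped 2.6 px, so that plunger is well down. Next is the carton.

```bash
python3 -m pendant '[[0,-36,-3,0],[0,-36,-3,0],[0,-37,-3,0],[0,-37,-3,0],[0,-37,-3,0],[0,-37,-3,0],[0,0,0,0],[0,0,0,0],[0,0,0,0]]'
python3 -c "
from h import *
go('carton',.08)"
```

```text
clock: 12.1
position: [0.533, 0.309, 0.1966]
tool_rot: [0.84, 1.57, -1.959]
force: [0.3, 0.2, 1.1]
grip_width: 0.0001
clock 12.1 p [0.533  0.309  0.1966] F [0.3  0.21 1.08] gw 0.0001 tool mm [116.6  -1.   -0.4]
```

```bash
python3 -m pendant '[[40,-1,0,0],[40,0,0,0],[36,0,0,0],[0,0,0,0],[0,0,0,0]]'
python3 - <<'E'
from h import *
from workcell import grab_frame
go('carton',.0468)
im=grab_frame("wrist")["img"];cv2.imwrite("pics/wrist7.png",im[:,:,::-1])
E
```

```text
clock: 12.72
position: [0.533, 0.3111, 0.0822]
tool_rot: [-2.945, 1.57, 0.54]
force: [0.4, 0.3, 1.8]
grip_width: -0.0002
clock 12.72 p [0.533  0.3111 0.0822] F [0.38 0.27 1.83] gw -0.0002 tool mm [35.4  1.   0.4]
```

View pics/wrist7.png

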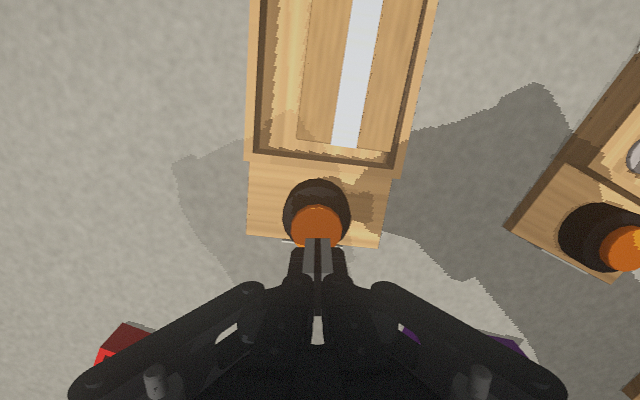

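The tip at (317,240) is over the carton's cap at (317,230). I'll press it the same way.

```bash
python3 -m pendant '[[10,0,0,0],[10,0,0,0],[3,0,0,0],[2,0,0,0],[2,0,0,0],[2,0,0,0],[1,0,0,0],[0,0,0,0],[0,0,0,0]]'
python3 -m pendant '[[1,0,0,0],[1,0,0,0],[1,0,0,0],[1,0,0,0],[0,0,0,0],[0,0,0,0]]'
python3 -m pendant '[[-10,0,0,0],[-40,0,0,0],[-50,0,0,0],[-50,0,0,0],[0,0,0,0],[0,0,0,0],[0,0,0,0]]'
python3 - <<'E'
from h import *
from workcell import grab_frame
import pickle
f=grab_frame("side");o=pickle.load(open("f0.pkl","rb"))["side"]
cv2.imwrite("pics/side8.png",f["img"][:,:,::-1])
go('carton',.2)
F=200/np.tan(np.radians(f["fovy"]/2))
for k,c,X in(("tube",(311,141),(.568,-.3315)),("pull",(263,216),(.59,.096)),("carton",(255,274),(.533,.31)),("stop",(323,179),(.47,-.119))):
    r=[]
    for g in(o,f):
        bb=[b[0] for b in blobs(g,lo=25,s=140,v=80) if np.hypot(b[0][0]-c[0],b[0][1]-c[1])<7];r.append(bb[0][1] if bb else None)
    def pv(z):
        q=f["R"]@np.array([*X,z])+f["t"];return f["cy"]+F*q[1]/q[2]
    print(k,r, "drop mm",(r[1]-r[0])/(pv(.04)-pv(.06))*20 if None not in r else None)
E
```

```text
clock: 13.9
position: [0.5323, 0.3111, 0.0509]
tool_rot: [-2.292, 1.571, 1.193]
force: [-1.4, 0.1, 0.6]
grip_width: 0.0002
clock: 14.65
position: [0.5323, 0.3111, 0.0468]
tool_rot: [-2.305, 1.571, 1.18]
force: [-0.6, -0.3, 1.1]
grip_width: 0.0002
clock: 15.52
position: [0.5318, 0.3108, 0.1958]
tool_rot: [0.22, 1.569, -2.578]
force: [-1.0, -0.7, 0.2]
grip_width: 0.0002
clock 15.57 p [0.5319 0.3109 0.1958] F [ 0.1   0.23 -0.72] gw -0.0 tool mm [-4.2  1.2 -0.8]
tube [138.9, 141.5] drop mm 10.372316719872439
pull [214.92, 217.82] drop mm 10.585453596819342
carton [273.6, 275.89] drop mm 8.08061740598026
stop [178.69, 178.7] drop mm 0.03790847192963454
```

View pics/side8.png

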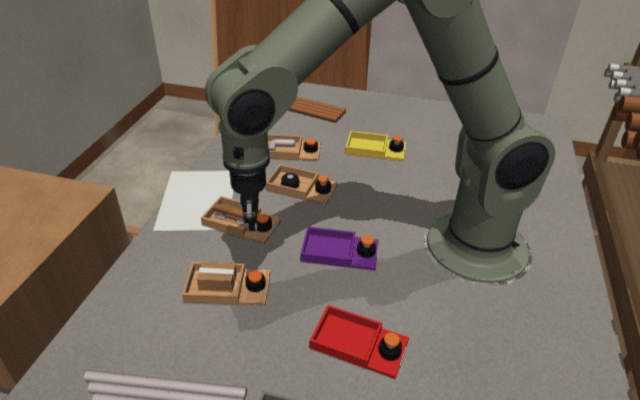

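The tube, pull and carton caps are low on their housings, the doorstop's cap hasn't moved, and the parts still lie in their trays. The gripper is clear of everything, so I'll hand in.

```bash
python3 -c "
from workcell import job_done
print(job_done())"
```

```text
the job is handed in; nothing more can be done
None
```

I pushed the three plungers down in order (bent tube, wooden pull, carton) with the gripper shut, then handed the job in at about 15.6 s of the 51 s allowed. No verdict was reported.

| Plunger | Cap drop in last side view | Lowest fingertip height |
|---|---|---|
| Tube | about 10.4 mm | 46.8 mm |
| Wooden pull | about 10.6 mm | 46.8 mm |
| Carton | about 8.1 mm | 46.8 mm |
| Doorstop | 0.0 mm | not touched |

- **Depth:** the drops come from cap shifts of 2 to 3 pixels, so they are good only to a few mm. An earlier picture gave about 8.5 mm for the tube, by a rougher pixel scale. The carton reads a little shallower than the other two, although the fingertip went to the same height.
- **Force:** readings stayed within about 2 N of zero, close to the sensor's noise. That gives no sign of hitting the stops, but it confirmed contact only weakly; the pictures confirmed it better.
- **Parts:** they looked undisturbed in the last side view, judged by eye and not measured. The gripper was clear of everything at about 0.196 m when I handed in.

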